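Open the tool box and hold its lift-out tray level

ROBOT

A 6-joint arm with a two-finger parallel gripper is mounted at the origin on a cart in front of the work surface, level with it; the furniture and walls round the work are solid. World frame = base frame: x ahead of the robot, y to its left, z up, the work surface at z = 0. Lengths are in m, angles in rad, forces in N, time in s.
With the tool pointing down it reaches from about 0.275 to 0.725 m from the base axis. Payload 5.6 kg.
Tool frame: the origin (TCP) lies between the finger pads; the fingertips stand 17 mm ahead of it and the grasp point (between the pads) lies 2 mm behind it; z points along the fingers, y is the line along which they close (so a half turn about z gives the same grasp; the last joint's range is limited). The gripper opens to 85 mm and grips with 20 to 120 N. Pads are 22 mm wide; open, the fingers measure 114 mm over their backs; the gripper's body (76 mm by 85 mm) begins 54 mm behind the grasp point. The pads swing forward as they close: fully open they stand 13 mm farther back than shut.
Start: joints at [1.552, 0.255, 0.108, 0, -1.424, -0.285], TCP at [0.165, 0.525, 0.248] pointing down, gripper open.
Joint ranges: [-2.95, 2.95], [-1.21, 1.97], [-1.09, 1.5], [-2.87, 1.71], [-2.94, -0.07], [-3.05, 3.05]. Speed limits (rad/s): [2.57, 2.57, 3.14, 3.14, 3.14, 3.14].

INTERFACE

Orientations are given as a rotation vector (axis times angle).
In Python, from rig import ctrl gives the robot as it stands.
- The arm moves only by the tool drive_tool, never from a script. Its arguments are lists of equal length, an entry for each row: "offset": the shift along the tool's x, y, z in cm, a list of three; "rot": the turn, a rotation vector about the tool's x, y, z in rad, a list of three; "hand": the closure, from 0 (fully open) to 1 (shut). A call has exactly 5 rows; each row shifts and turns the commanded pose from where the row before left it, along the tool's axes as they then stand; what a row does not reach is not made up. A row lasts 1/10 s, in which the tool goes at most 50 mm and 8.59 degrees, less where a joint would pass 70% of its speed; a pose out of reach is approached as far as the arm can. A call is refused whole if a number of a shift passes 5 or a number of a turn 0.15, either way. A call with a gripper value outside its range is refused whole. The fingers move at their own pace and stop on an object; "newtons" is the grip in N (left out, the last holds). Time passes only in rows, so rows that do not move let the fingers close, or fill a call up. It gives the time, the measured TCP pose, the force, the opening and the grip force at its end, in the units of the state.
- ctrl.observe(): the state, without advancing time (a new reading comes with each control period).
- ctrl.read_camera(name): name is "side" or "top" or "wrist"; returns a dict with "img" (480x640x3 uint8, red, green, blue), "fx", "fy", "cx", "cy" (pixels), "dist" ([k1, k2, p1, p2, k3] as OpenCV has them; the pictures are not rectified), "world_from_camera" (4x4, takes a point from camera to world coordinates); the wrist camera has in their place "mount" (4x4, takes a point from camera to tool coordinates, whose origin is the TCP and whose axes are the flange's). Camera axes: x right, y up, looking along -z (the intrinsics and any distortion apply to the point x, -y, -z); pixel columns grow to the right and rows downward; lengths in m; the calibration is good to about 2 mm. A picture is of the moment at which its call begins: read the wrist's pose just before it. There is no depth.
- ctrl.close_job(): hands the job in; it is judged then, once.
The state is a dict: "time_s": time; "joint_pos": joint angles; "joint_velocities": joint speeds; "tau": joint torques, N m; "eef_pos": TCP position; "tool_rot": TCP orientation; "contact_force": force on the tool from outside, world axes, zero at the start; "torque": the same for the moment, N m; "grip_width": opening from 0.0 (shut) to 1.0 (fully open); "grasp_force": force on a finger pad.
Only numpy, scipy, OpenCV 4.12 (cv2) and the standard library are available. Lean on these libraries where they do the work, as an engineer would, in place of code of your own. Each camera call takes 0.05 s, during which the arm holds its last target. There are 200 camera calls.

TASK

Open the lid of the grey tool box all the way until it rests back on its stop, and leave it open. Then take the lift-out tray by its strap handle, lift it out and hold it level and still above the bench, its underside at least 5 cm higher than the rim of the box, with all its pads still in it, so that the tools underneath can be checked; leave the bottle and the screwdriver beside the box alone. Finish while still holding the tray up in the air: do not put it down or let go.

Things in the scene. Friction and masses are not known exactly. Their poses are not given: they have to be found in the camera images.
- toolbox: Grey steel tool box fixed to the bench, 120 (x) x 170 (y) x 100 (z) mm without lid, walls 4 mm; shut at the start (lid top 108 mm above the bench). Origin: centre of its underside; z up, -x its front (handle side), +x its back (hinge). Inside, 30 mm above the bench, ledges on both y end walls carry the tray; inner opening 112 (x) x 162 (y) mm.
- lid (a joint): Angle of the box's lid, rad: 0 shut (start), growing as the front edge swings up and back about the hinge; 1.9 is the stop, leaning back past upright. The lid weighs about 0.3 kg, its hinge is only lightly damped: let go below about 1.5 it falls shut, above about 1.7 it falls back onto its stop.
- lid_hinge (a point): Middle of the hinge line, at the top of the box's back wall, 100 mm above the bench; the line runs along the box's y axis. The axes of this point are the box's.
- lid_handle (a point): Middle of the round steel bar handle on the lid's front edge: bar 10 mm thick along the box's y, 80 mm free length between two stems, 165 mm from the hinge line and level with it when shut (100 mm above the bench). 35 mm free between bar and lid edge, open above and below. Pinched from above across the bar, fingers part open, it can turn between the pads as the lid swings.
- tray: Loose lift-out tray of folded grey steel in the box, 100 (x) x 150 (y) mm, walls 20 mm high, 2 mm thick, about 0.28 kg with its handle. Origin: centre of its underside; z up, axes nearly the box's. It rests on the ledges, underside 30 mm above the bench, with about 6 mm play on every side; hidden by the lid until this is open.
- tray_grip (a point): Middle of the tray's steel strap handle, 55 mm above the tray's origin (its axes are the tray's): a flat bar 70 mm long (tray x) x 12 mm wide (tray y) x 14 mm high, on a leg at each end, over the tray's centre of mass; 46 mm free below the bar. Pinch it across its 12 mm width, fingers closing along tray y.
- pad_0: Small loose pale ejector pad lying in the tray, 16 (x) x 26 (y) x 9 mm, 12 g. Origin: centre of its underside.
- pad_1: Small loose pale ejector pad lying in the tray, 16 (x) x 26 (y) x 9 mm, 12 g. Origin: centre of its underside.
- pad_2: Small loose pale ejector pad lying in the tray, 16 (x) x 26 (y) x 9 mm, 12 g. Origin: centre of its underside.
- screwdriver: Bystander: screwdriver with orange handle lying on the bench at the box's +y side, 202 mm long, pointing front to back (its own y axis, handle to +y, lies along the length), 25 mm thick. Origin: centre of its underside.
- glue_bottle: Bystander: small white bottle with red cap standing on the bench at the box's -y side, 36 mm across, 112 mm high. Origin: centre of its underside.

How it is judged:
By the outcome, as a careful person would: the job done as asked, in the order asked, and still so for the second after the job is handed in, while the arm keeps its last pose, push and grip.
It also fails if it takes over 54 s, if anything falls off the work surface, if the arm or the gripper's body presses on something with over 40 N, if the wrist force passes 120 N, or if a joint passes its speed limit or range.

## Working session

There is one attempt and no reset: what is moved stays moved. The work goes in short steps, Python scripts to look and compute and a tool call to move; the robot and the scene stay as the last step left them, time stands still between calls to the robot, and variables do not carry over. Pictures are saved under pics/ and viewed, at most 10 in all, crops included, and the job is handed in when it is done.

Besides the shell and the picture viewer there is one more tool, called after ">>>" by a JSON object that holds its "op" and its "data", one argument or row to a line. drive_tool: Moves the arm, as the interface text tells. Its arguments: {"type":"object","properties":{"offset":{"type":"array","items":{"type":"array","items":{"type":"number"}}},"rot":{"type":"array","items":{"type":"array","items":{"type":"number"}}},"hand":{"type":"array","items":{"type":"number"}},"newtons":{"type":"number"}},"required":["offset","rot","hand"]}

```bash
mkdir -p pics; python3 - <<'E'
from rig import ctrl
import cv2,json,numpy as np
s=ctrl.observe();print(s)
for n in("top","side"):
    c=ctrl.read_camera(n);cv2.imwrite(f"pics/{n}0.png",c["img"][:,:,::-1])
    print(n,{k:np.round(v,4).tolist() for k,v in c.items() if k!="img"})
E
```

```text
{'time_s': 0.0, 'joint_pos': array([ 1.55157562e+00,  2.55736173e-01,  1.06985108e-01, -4.94209144e-04,
       -1.42390615e+00, -2.84627545e-01]), 'joint_velocities': array([ 0.00103308,  0.00064944,  0.00146661, -0.0002288 ,  0.00041041,
        0.00020219]), 'tau': array([ 1.75266237e-04, -3.86630738e+01,  2.37933648e+01,  5.36499694e+00,
       -6.19017606e-03, -4.02218973e-06]), 'eef_pos': array([0.16433984, 0.52437385, 0.24739082]), 'tool_rot': array([ 3.10350235e+00, -4.75273811e-01, -3.74093249e-04]), 'contact_force': array([0.52985099, 0.0908183 , 0.03075798]), 'torque': array([-0.0143174 , -0.00500699,  0.01932615]), 'grasp_force': 0.0, 'grip_width': 1.000912847572307}
top {'fx': 556.8116, 'fy': 556.8116, 'cx': 320.5058, 'cy': 245.4466, 'dist': [-0.001, 0.0, 0.0, 0.0, 0.0], 'world_from_camera': [[0.0221, 0.9913, -0.1301, 0.4312], [-0.9997, 0.0234, 0.0084, 0.1391], [0.0114, 0.1299, 0.9915, 1.0195], [0.0, 0.0, 0.0, 1.0]]}
side {'fx': 500.8006, 'fy': 500.8006, 'cx': 318.1558, 'cy': 243.648, 'dist': [-0.0596, 0.0, 0.0, 0.0, 0.0], 'world_from_camera': [[-0.9588, 0.1646, -0.2316, 0.3351], [-0.2841, -0.5433, 0.79, 0.8536], [0.0042, 0.8232, 0.5677, 0.6274], [0.0, 0.0, 0.0, 1.0]]}
```

View pics/top0.png

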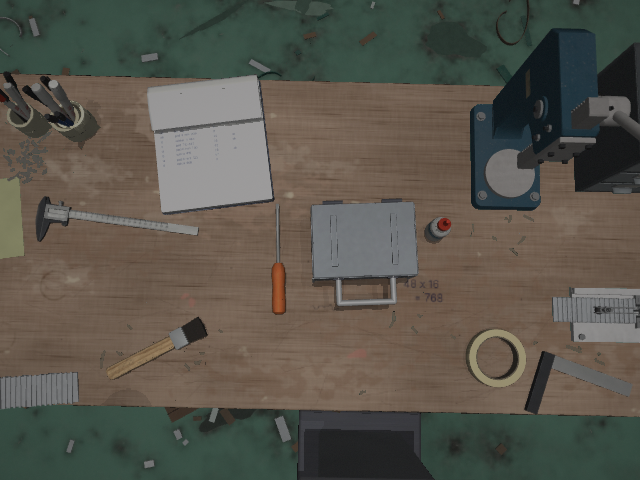

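View pics/side0.png

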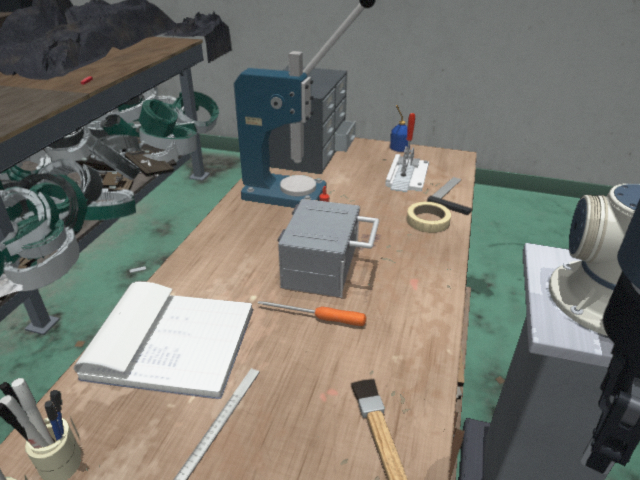

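The top picture shows the box lid with corners at about (311,204), (414,202), (417,275) and (313,279). The handle bar's outer line runs from (337,303) to (396,301), the bottle cap is at (443,226) and the screwdriver is at x≈278. The side picture shows the handle bar from about (374,247) to (378,218).

```bash
cat > h.py <<'E'
from rig import ctrl
import cv2,numpy as np
from scipy.spatial.transform import Rotation as R
def K(c): return np.array([[c["fx"],0,c["cx"]],[0,c["fy"],c["cy"]],[0,0,1]])
def W(c,s):
    if "mount" in c:
        T=np.eye(4);T[:3,:3]=R.from_rotvec(s["tool_rot"]).as_matrix();T[:3,3]=s["eef_pos"];return T@c["mount"]
    return c["world_from_camera"]
def px2w(c,uv,z,s=None):
    T=W(c,s);p=cv2.undistortPoints(np.float64([[uv]]),K(c),np.array(c["dist"]))[0,0]
    d=T[:3,:3]@[p[0],-p[1],-1];o=T[:3,3];return o+d*(z-o[2])/d[2]
def w2px(c,P,s=None):
    q=(np.linalg.inv(W(c,s))@np.append(P,1))[:3]*[1,-1,-1]
    return cv2.projectPoints(q[None],np.zeros(3),np.zeros(3),K(c),np.array(c["dist"]))[0].ravel()
def snap(n,f=None,crop=None,k=1):
    s=ctrl.observe();c=ctrl.read_camera(n);i=c["img"][:,:,::-1]
    if crop:x0,y0,x1,y1=crop;i=i[y0:y1,x0:x1]
    if f:cv2.imwrite("pics/"+f,cv2.resize(i,None,fx=k,fy=k,interpolation=cv2.INTER_CUBIC))
    return c,s
E
python3 - <<'E'
from h import *
c,s=snap("top","top1.png",(270,180,470,330),4)
for p in [(311,204),(414,202),(417,275),(313,279)]:print(p,px2w(c,p,.108).round(4))
for p in [(337,303),(396,301)]:print(p,px2w(c,p,.1).round(4))
print("bottle",px2w(c,(444,225),.112).round(3),"sd",px2w(c,(278,290),.02).round(3))
E
```

```text
(311, 204) [0.6201 0.1487 0.108 ]
(414, 202) [ 0.6277 -0.0233  0.108 ]
(417, 275) [ 0.5056 -0.0283  0.108 ]
(313, 279) [0.4951 0.1424 0.108 ]
(337, 303) [0.4571 0.102  0.1   ]
(396, 301) [0.4625 0.0049 0.1   ]
bottle [ 0.589 -0.072  0.112] sd [0.48  0.205 0.02 ]
```

View pics/top1.png

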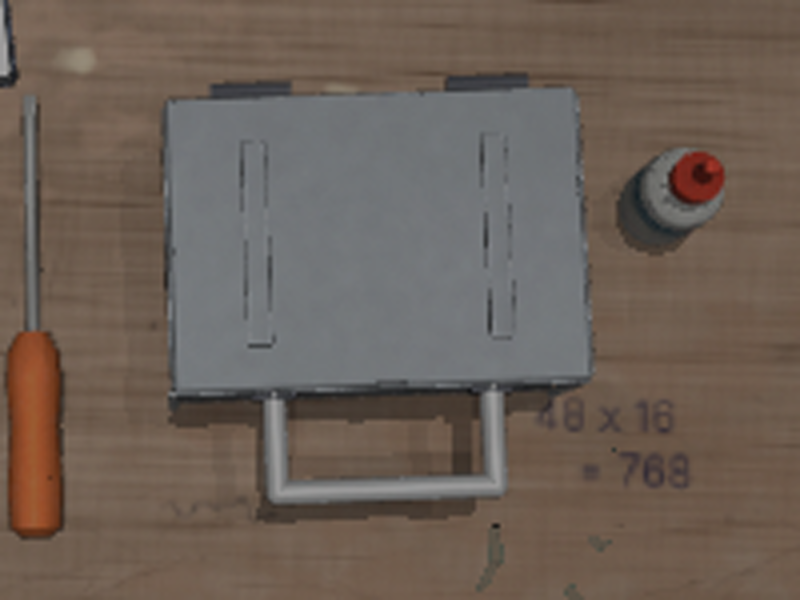

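The enlarged crop shows the lid-top corners at (167,101), (575,88), (593,383) and (175,391). The bar's centreline runs from (275,493) to (500,487) in crop pixels, which are the full-picture pixels times 4.

```bash
python3 - <<'E'
from h import *
c,s=snap("top")
f=lambda x,y:(270+x/4-.4,180+y/4-.4)
A=[px2w(c,f(*p),.108) for p in [(167,101),(575,88),(593,383),(175,391)]]
for a in A:print(a.round(4))
B=[px2w(c,f(*p),.1) for p in [(275,493),(500,487)]]
b=(B[0]+B[1])/2
d=B[0]-B[1];print("bar",b.round(4),np.linalg.norm(d),"yaw",np.degrees(np.arctan2(-d[0],d[1])))
for i,j in((0,1),(3,2)):
  d=A[i]-A[j];print("edge",np.linalg.norm(d),np.degrees(np.arctan2(-d[0],d[1])))
for i,j in((0,3),(1,2)):
  d=A[i]-A[j];print("side",np.linalg.norm(d),np.degrees(np.arctan2(d[1],d[0])))
print("ctr",np.mean(A,0).round(4))
c,s=snap("side");print([w2px(c,x).round(1) for x in B])
E
```

```text
[0.6186 0.1481 0.108 ]
[ 0.6283 -0.0222  0.108 ]
[ 0.505  -0.0297  0.108 ]
[0.4978 0.1419 0.108 ]
bar [0.4596 0.0535 0.1   ] 0.09269636263282938 yaw 2.801192482044924
edge 0.17056689746479128 3.2585270197008414
edge 0.17169149536510442 2.4098517752359863
side 0.12100517513765277 2.939020051012204
side 0.12354707732635065 3.458400977056665
ctr [0.5624 0.0595 0.108 ]
[array([369.5, 246.1]), array([376.7, 220.3])]
```

>>> {"op": "drive_tool", "data": {
  "offset": [
    [0,0,0],
    [0,0,0],
    [0,0,0],
    [0,0,0],
    [0,0,0]
  ],
  "rot": [
    [0,0,0.12],
    [0,0,0.12],
    [0,0,0.12],
    [0,0,0.12],
    [0,0,0.12]
  ],
  "hand": [0,0,0,0,0],
  "newtons": 20
}}

```text
time_s: 0.75
eef_pos: [0.1645, 0.5247, 0.2481]
tool_rot: [2.822, -1.379, 0.0]
contact_force: [0.2, 0.1, 0.3]
grip_width: 0.996
grasp_force: 0.0
```

>>> {"op": "drive_tool", "data": {
  "offset": [
    [0,0,0],
    [0,0,0],
    [0,0,0],
    [0,0,0],
    [0,0,0]
  ],
  "rot": [
    [0,0,0.12],
    [0,0,0.12],
    [0,0,0.12],
    [0,0,0.12],
    [0,0,0.135]
  ],
  "hand": [0,0,0,0,0]
}}

```text
time_s: 1.25
eef_pos: [0.1645, 0.5247, 0.2481]
tool_rot: [2.273, -2.169, 0.0]
contact_force: [0.1, 0.2, -0.0]
grip_width: 0.998
grasp_force: 0.0
```

```bash
cat > to.py <<'E'
# python3 to.py x y z yawdeg(of tool y axis) : offset in tool axes (cm) & turn still needed, tool pointing down
import sys
from h import *
s=ctrl.observe();M=R.from_rotvec(s["tool_rot"]);x,y,z,w=map(float,sys.argv[1:]);w=np.radians(w)
Y=np.array([np.cos(w),np.sin(w),0]);Z=np.array([0,0,-1.]);G=R.from_matrix(np.c_[np.cross(Y,Z),Y,Z])
print("t",s["time_s"],"pos",s["eef_pos"].round(4),"off cm",(M.inv().apply([x,y,z]-s["eef_pos"])*100).round(2),"turn",(M.inv()*G).as_rotvec().round(3),"q",s["joint_pos"].round(2),"F",s["contact_force"].round(1))
E
python3 to.py .4596 .0535 .16 -177
```

```text
t 1.25 pos [0.1645 0.5247 0.2481] off cm [ 48.45 -27.28   8.82] turn [ 0.    -0.    -0.005] q [ 1.55  0.26  0.11 -0.   -1.42 -1.5 ] F [ 0.1  0.2 -0. ]
```

>>> {"op": "drive_tool", "data": {
  "offset": [
    [3.2,-1.8,0],
    [3.2,-1.8,0],
    [3.2,-1.8,0],
    [3.2,-1.8,0],
    [3.2,-1.8,0]
  ],
  "rot": [
    [0,0,0],
    [0,0,0],
    [0,0,0],
    [0,0,0],
    [0,0,0]
  ],
  "hand": [0,0,0,0,0]
}}

```text
time_s: 1.75
eef_pos: [0.2632, 0.3683, 0.2483]
tool_rot: [-2.279, 2.163, 0.0]
contact_force: [0.6, 0.8, 1.0]
grip_width: 0.996
grasp_force: 0.0
```

>>> {"op": "drive_tool", "data": {
  "offset": [
    [3.2,-1.8,0],
    [3.2,-1.8,0],
    [3.2,-1.8,0],
    [3.2,-1.8,0],
    [3.2,-1.8,0]
  ],
  "rot": [
    [0,0,0],
    [0,0,0],
    [0,0,0],
    [0,0,0],
    [0,0,0]
  ],
  "hand": [0,0,0,0,0]
}}

```text
time_s: 2.25
eef_pos: [0.3613, 0.2132, 0.2484]
tool_rot: [-2.279, 2.162, 0.0]
contact_force: [-0.2, 0.7, -0.2]
grip_width: 1.001
grasp_force: 0.0
```

>>> {"op": "drive_tool", "data": {
  "offset": [
    [3.2,-1.8,0],
    [3.2,-1.8,0],
    [3.2,-1.8,0],
    [3.2,-1.8,0],
    [0,0,0]
  ],
  "rot": [
    [0,0,0],
    [0,0,0],
    [0,0,0],
    [0,0,0],
    [0,0,0]
  ],
  "hand": [0.3,0.3,0.3,0.3,0.3]
}}

```text
time_s: 2.75
eef_pos: [0.4407, 0.0876, 0.248]
tool_rot: [2.273, -2.167, 0.001]
contact_force: [0.8, 0.9, -0.7]
grip_width: 0.697
grasp_force: 0.0
```

```bash
python3 to.py .4596 .0535 .16 -177; python3 - <<'E'
from h import *
c,s=snap("wrist","w0.png");print({k:np.round(v,4).tolist() for k,v in c.items() if k!="img"},s["grip_width"])
print(w2px(c,np.array([.4596,.0535,.1]),s))
E
```

```text
t 2.75 pos [0.4407 0.0876 0.248 ] off cm [ 3.48 -1.73  8.8 ] turn [ 0.    -0.001 -0.005] q [ 0.55  0.05 -0.13  0.   -1.38 -0.5 ] F [ 0.8  0.9 -0.7]
{'fx': 353.2481, 'fy': 353.2481, 'cx': 320.5804, 'cy': 235.1944, 'dist': [0.0109, 0.0, 0.0, 0.0, 0.0], 'mount': [[0.0005, 0.9645, 0.2642, 0.067], [1.0, 0.0001, -0.0021, -0.0004], [-0.002, 0.2642, -0.9645, -0.126], [0.0, 0.0, 0.0, 1.0]]} 0.6967131339481349
[297.92136073 181.67847176]
```

View pics/w0.png

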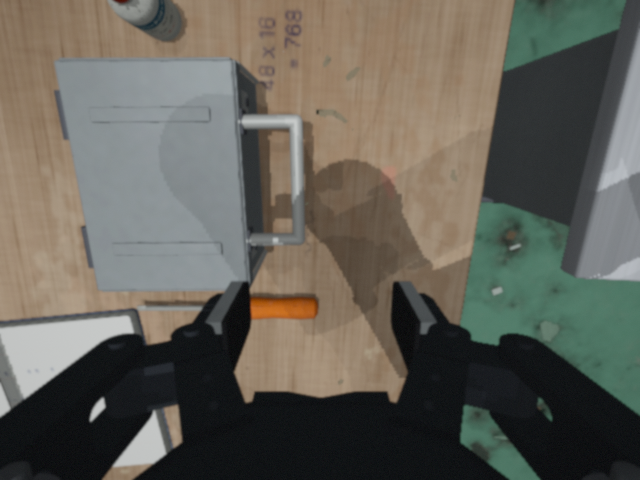

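The wrist picture shows the bar centre at about (297,180), which agrees with the projected (298,182).

>>> {"op": "drive_tool", "data": {
  "offset": [
    [1.75,-0.85,1],
    [1.75,-0.85,1],
    [0,0,2],
    [0,0,2],
    [0,0,2]
  ],
  "rot": [
    [0,0,-0.005],
    [0,0,0],
    [0,0,0],
    [0,0,0],
    [0,0,0]
  ],
  "hand": [0.65,0.65,0.65,0.65,0.65]
}}

```text
time_s: 3.3
eef_pos: [0.458, 0.0572, 0.1676]
tool_rot: [-2.284, 2.156, 0.0]
contact_force: [-0.7, 0.3, 1.0]
grip_width: 0.351
grasp_force: 0.0
```

```bash
python3 to.py .4596 .0535 .098 -177; python3 - <<'E'
from h import *
c,s=snap("wrist","w1.png");print(w2px(c,np.array([.4596,.0535,.1]),s),s["grip_width"])
E
```

```text
t 3.3 pos [0.458  0.0572 0.1676] off cm [ 0.38 -0.14  6.96] turn [-0.     0.     0.005] q [ 0.47  0.12 -0.27 -0.   -1.18 -0.41] F [-0.7  0.3  1. ]
[318.17127482 252.19272499] 0.3508961553905973
```

View pics/w1.png

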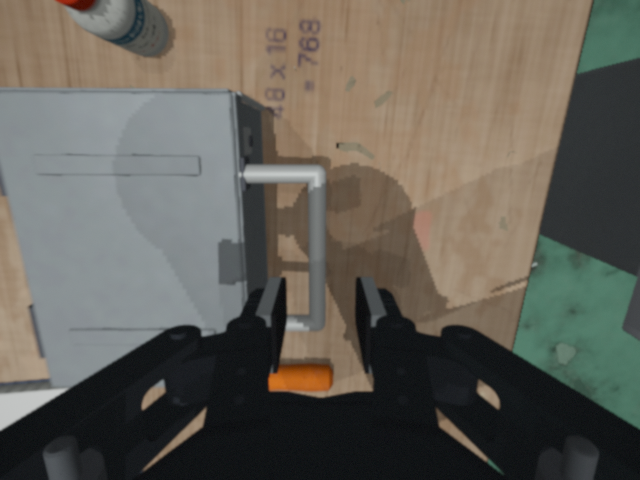

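The wrist picture shows the bar at column ≈317 between the fingers, with its midpoint at row ≈248, as predicted. I'm going down on it.

>>> {"op": "drive_tool", "data": {
  "offset": [
    [0.3,-0.15,1],
    [0,0,1.3],
    [0,0,1.3],
    [0,0,1],
    [0,0,0.7]
  ],
  "rot": [
    [0,0,0.005],
    [0,0,0],
    [0,0,0],
    [0,0,0],
    [0,0,0]
  ],
  "hand": [0.65,0.65,0.65,0.65,0.65]
}}

```text
time_s: 3.85
eef_pos: [0.4601, 0.0538, 0.115]
tool_rot: [-2.279, 2.162, -0.0]
contact_force: [-0.1, 0.1, 0.9]
grip_width: 0.352
grasp_force: 0.0
```

>>> {"op": "drive_tool", "data": {
  "offset": [
    [0,0,0.5],
    [0,0,0.5],
    [0,0,0.5],
    [0,0,0],
    [0,0,0]
  ],
  "rot": [
    [0,0,0],
    [0,0,0],
    [0,0,0],
    [0,0,0],
    [0,0,0]
  ],
  "hand": [0.65,0.65,0.65,0.65,0.65]
}}

```text
time_s: 4.35
eef_pos: [0.4601, 0.0536, 0.1004]
tool_rot: [-2.278, 2.163, -0.0]
contact_force: [-0.6, 0.5, -0.1]
grip_width: 0.352
grasp_force: 0.0
```

>>> {"op": "drive_tool", "data": {
  "offset": [
    [0,0,0],
    [0,0,0],
    [0,0,0],
    [0,0,0],
    [0,0,0]
  ],
  "rot": [
    [0,0,0],
    [0,0,0],
    [0,0,0],
    [0,0,0],
    [0,0,0]
  ],
  "hand": [0.75,0.85,0.9,1,1],
  "newtons": 20
}}

```text
time_s: 4.85
eef_pos: [0.4605, 0.0537, 0.1006]
tool_rot: [-2.278, 2.162, -0.001]
contact_force: [2.9, -1.7, 0.1]
grip_width: 0.107
grasp_force: 19.5
```

```bash
python3 to.py .4596 .0535 .098 -177
```

```text
t 4.85 pos [0.4605 0.0537 0.1006] off cm [0.01 0.1  0.26] turn [-0.001  0.    -0.   ] q [ 0.46  0.19 -0.37  0.   -1.01 -0.4 ] F [ 2.9 -1.7  0.1]
```

>>> {"op": "drive_tool", "data": {
  "offset": [
    [0,-0.08,-1.65],
    [0,-0.25,-1.63],
    [0,-0.41,-1.6],
    [0,-0.56,-1.55],
    [0,-0.72,-1.48]
  ],
  "rot": [
    [0,0,0],
    [0,0,0],
    [0,0,0],
    [0,0,0],
    [0,0,0]
  ],
  "hand": [1,1,1,1,1]
}}

```text
time_s: 5.35
eef_pos: [0.4803, 0.0548, 0.1796]
tool_rot: [-2.278, 2.163, 0.001]
contact_force: [4.4, 0.0, -4.7]
grip_width: 0.108
grasp_force: 19.6
```

```bash
python3 to.py .4798 .0545 .1797 -177; python3 - <<'E'
from h import *
snap("side","s1.png",(220,120,480,315),3)
E
```

```text
t 5.35 pos [0.4803 0.0548 0.1796] off cm [ 0.03  0.05 -0.01] turn [ 0.  0. -0.] q [ 0.44  0.16 -0.19 -0.   -1.22 -0.39] F [ 4.4  0.  -4.7]
```

View pics/s1.png

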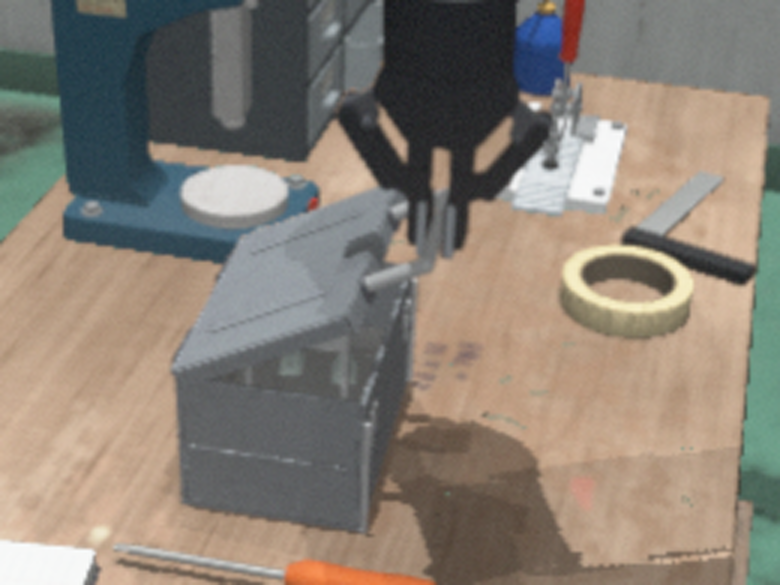

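The lid is opening: the bar is held between the fingers at about (430,260) in the crop, and the lid is tilted about 0.5 rad. Next I carry on along the arc.

>>> {"op": "drive_tool", "data": {
  "offset": [
    [0,-0.86,-1.41],
    [0,-1.0,-1.31],
    [0,-1.12,-1.21],
    [0,-1.24,-1.09],
    [0,-1.34,-0.96]
  ],
  "rot": [
    [0,0,0],
    [0,0,0],
    [0,0,0],
    [0,0,0],
    [0,0,0]
  ],
  "hand": [1,1,1,1,1]
}}

```text
time_s: 5.9
eef_pos: [0.5339, 0.0577, 0.2396]
tool_rot: [2.277, -2.161, -0.005]
contact_force: [-6.3, 2.1, 4.6]
grip_width: 0.107
grasp_force: 20.3
```

```bash
python3 to.py .5352 .0574 .2393 -177
```

```text
t 5.9 pos [0.5339 0.0577 0.2396] off cm [ 0.03 -0.13  0.03] turn [0.004 0.    0.   ] q [ 0.4   0.23  0.06 -0.   -1.4  -0.35] F [-6.3  2.1  4.6]
```

>>> {"op": "drive_tool", "data": {
  "offset": [
    [0,-1.43,-0.82],
    [0,-1.5,-0.67],
    [0,-1.57,-0.52],
    [0,-1.61,-0.36],
    [0,-1.64,-0.2]
  ],
  "rot": [
    [0,0,0],
    [0,0,0],
    [0,0,0],
    [0,0,0],
    [0,0,0]
  ],
  "hand": [1,1,1,1,1]
}}

```text
time_s: 6.4
eef_pos: [0.6128, 0.0621, 0.2645]
tool_rot: [2.278, -2.162, -0.003]
contact_force: [-0.5, 1.8, -2.0]
grip_width: 0.109
grasp_force: 20.7
```

```bash
python3 to.py .6126 .0615 .265 -177
```

```text
t 6.4 pos [0.6128 0.0621 0.2645] off cm [ 0.06  0.02 -0.05] turn [0.002 0.001 0.   ] q [ 0.35  0.39  0.34 -0.   -1.52 -0.3 ] F [-0.5  1.8 -2. ]
```

>>> {"op": "drive_tool", "data": {
  "offset": [
    [0,-1.65,-0.03],
    [0,-1.64,0.13],
    [0,-1.62,0.3],
    [0,-0.8,0.2],
    [0,0,0]
  ],
  "rot": [
    [0,0,0],
    [0,0,0],
    [0,0,0],
    [0,0,0],
    [0,0,0]
  ],
  "hand": [1,1,1,1,1]
}}

```text
time_s: 6.9
eef_pos: [0.6704, 0.0652, 0.2575]
tool_rot: [2.278, -2.162, -0.002]
contact_force: [-0.3, 1.7, -0.4]
grip_width: 0.103
grasp_force: 21.3
```

```bash
python3 to.py .6698 .0645 .2586 -177
```

```text
t 6.9 pos [0.6704 0.0652 0.2575] off cm [ 0.07  0.07 -0.11] turn [ 0.001  0.001 -0.   ] q [ 0.33  0.51  0.51 -0.   -1.57 -0.28] F [-0.3  1.7 -0.4]
```

>>> {"op": "drive_tool", "data": {
  "offset": [
    [0,-0.4,0.14],
    [0,-0.35,0.14],
    [0,0,0],
    [0,0,0],
    [0,0,0]
  ],
  "rot": [
    [0,0,0],
    [0,0,0],
    [0,0,0],
    [0,0,0],
    [0,0,0]
  ],
  "hand": [1,1,1,0.7,0.6]
}}

```text
time_s: 7.4
eef_pos: [0.6778, 0.064, 0.257]
tool_rot: [-2.278, 2.164, -0.003]
contact_force: [0.4, -0.6, 0.5]
grip_width: 0.399
grasp_force: 0.0
```

>>> {"op": "drive_tool", "data": {
  "offset": [
    [0,0,-1],
    [0,0,-2],
    [0,0,-2],
    [0,0,-1],
    [0,0,0]
  ],
  "rot": [
    [0,0,0],
    [0,0,0],
    [0,0,0],
    [0,0,0],
    [0,0,0]
  ],
  "hand": [0.6,0.6,0.6,0.6,0.6]
}}

```text
time_s: 7.9
eef_pos: [0.6783, 0.0644, 0.3193]
tool_rot: [-2.275, 2.161, -0.006]
contact_force: [-0.0, -0.0, 0.2]
grip_width: 0.399
grasp_force: 0.0
```

```bash
python3 to.py .5645 .059 .3 -87;python3 - <<'E'
from h import *
c,s=snap("top","t2.png",(250,120,490,320),3.2)
c,s=snap("side","s2.png",(200,80,480,290),2.8)
E
```

```text
t 7.9 pos [0.6783 0.0644 0.3193] off cm [-0.05 11.4   1.87] turn [-0.004 -0.004 -1.572] q [ 0.32  0.54  0.71  0.   -1.74 -0.27] F [-0.  -0.   0.2]
```

View pics/s2.png

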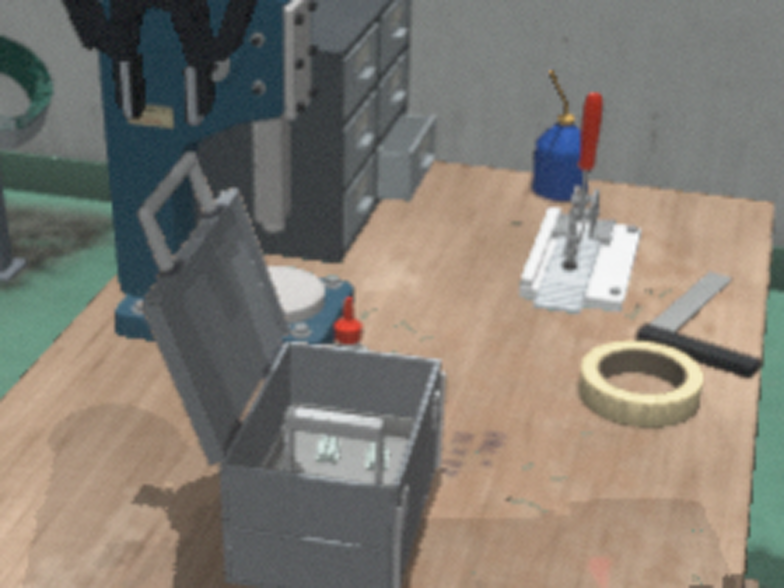

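The lid is back on its stop and the fingers are clear. In the crop, the tray strap is visible at about (290,412)–(383,423). I'll turn with the wrist camera facing the front, away from the lid.

>>> {"op": "drive_tool", "data": {
  "offset": [
    [0,2.8,0],
    [0,2.8,0],
    [0,2.8,0],
    [0,3,0],
    [0,0,0]
  ],
  "rot": [
    [0,0,0],
    [0,0,0],
    [0,0,0],
    [0,0,0],
    [0,0,0.14]
  ],
  "hand": [0.3,0.3,0.3,0.3,0.3]
}}

```text
time_s: 8.5
eef_pos: [0.5606, 0.0583, 0.3169]
tool_rot: [-2.12, 2.318, 0.0]
contact_force: [0.7, -1.0, 0.9]
grip_width: 0.699
grasp_force: 0.0
```

>>> {"op": "drive_tool", "data": {
  "offset": [
    [0,0,0],
    [0,0,0],
    [0,0,0],
    [0,0,0],
    [0,0,0]
  ],
  "rot": [
    [0,0,0.143],
    [0,0,0.143],
    [0,0,0.143],
    [0,0,0.143],
    [0,0,0.143]
  ],
  "hand": [0.3,0.3,0.3,0.3,0.3]
}}

```text
time_s: 9.0
eef_pos: [0.5633, 0.0588, 0.3152]
tool_rot: [1.167, -2.915, -0.0]
contact_force: [-0.2, 0.0, 0.3]
grip_width: 0.697
grasp_force: 0.0
```

>>> {"op": "drive_tool", "data": {
  "offset": [
    [0,0,0],
    [0,0,0],
    [0,0,0],
    [0,0,0],
    [0,0,0]
  ],
  "rot": [
    [0,0,0.143],
    [0,0,0.143],
    [0,0,0.143],
    [0,0,0.143],
    [0,0,0.143]
  ],
  "hand": [0.3,0.3,0.3,0.3,0.3]
}}

```text
time_s: 9.5
eef_pos: [0.5633, 0.0588, 0.3153]
tool_rot: [0.073, -3.139, 0.001]
contact_force: [-0.0, 0.5, 0.1]
grip_width: 0.698
grasp_force: 0.0
```

```bash
python3 to.py .5645 .059 .2 93;python3 - <<'E'
from h import *
c,s=snap("wrist","w2.png")
print(w2px(c,np.array([.5645,.059,.092]),s))
E
```

```text
t 9.5 pos [0.5633 0.0588 0.3153] off cm [-0.14  0.02 11.53] turn [-0.    -0.002 -0.006] q [ 0.38  0.28  0.31 -0.   -1.6  -1.9 ] F [-0.   0.5  0.1]
[320.96270108 209.34536383]
```

View pics/w2.png

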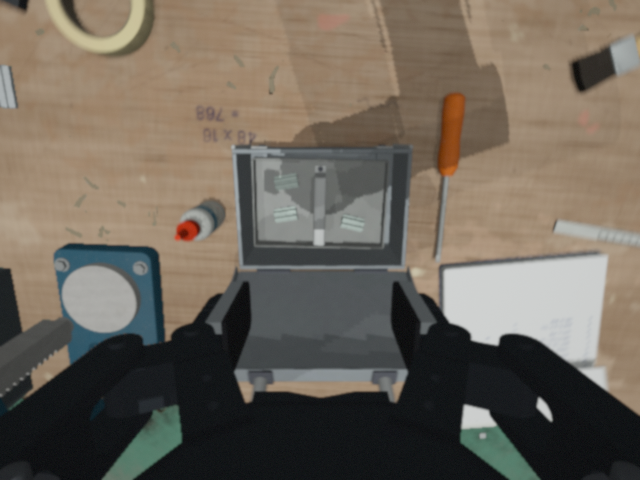

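The strap runs from about (320,167) to (320,244). Two pads lie to its left and one to its right, and the lid is open at the bottom of the picture. I'll enlarge it for accuracy.

```bash
python3 - <<'E'
from h import *
c,s=snap("wrist","w3.png",(225,135,425,275),4)
for p in [(320,167),(319.5,245),(320,206)]:print(px2w(c,p,.092,s).round(4))
E
```

```text
[0.5227 0.0563 0.092 ]
[0.6019 0.059  0.092 ]
[0.5611 0.0579 0.092 ]
```

View pics/w3.png

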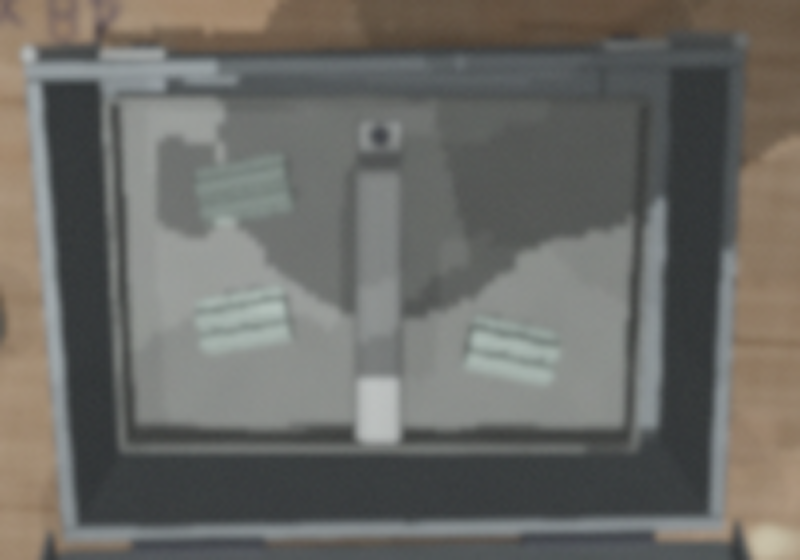

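In the crop, the bar's top spans rows 170–443 at column ≈379, so its midpoint is (379,306). The patch at row 135 is the front foot. All three pads are in the tray.

```bash
python3 - <<'E'
from h import *
c,s=snap("wrist")
A,B=[px2w(c,(225+x/4-.4,135+y/4-.4),.092,s) for x,y in((379,169),(379,443))]
print(A.round(4),B.round(4),np.linalg.norm(A-B),((A+B)/2).round(4),np.degrees(np.arctan2(*(B-A)[[1,0]])))
E
python3 to.py .5668 .0577 .2 93
```

```text
[0.5323 0.0558 0.092 ] [0.6024 0.0593 0.092 ] 0.07012273647970386 [0.5674 0.0575 0.092 ] 2.9200628349885034
t 9.65 pos [0.5634 0.0588 0.3154] off cm [-0.35 -0.13 11.54] turn [-0.    -0.001  0.003] q [ 0.38  0.28  0.31 -0.   -1.6  -1.9 ] F [-0.7 -0.1 -0.3]
```

>>> {"op": "drive_tool", "data": {
  "offset": [
    [-0.4,-0.13,2],
    [0,0,4],
    [0,0,4],
    [0,0,4],
    [0,0,3]
  ],
  "rot": [
    [0,0,0],
    [0,0,0],
    [0,0,0],
    [0,0,0],
    [0,0,0]
  ],
  "hand": [0.55,0.55,0.55,0.55,0.55]
}}

```text
time_s: 10.15
eef_pos: [0.5664, 0.0575, 0.1432]
tool_rot: [0.089, -3.137, 0.001]
contact_force: [0.9, 1.2, 0.0]
grip_width: 0.451
grasp_force: 0.0
```

```bash
python3 to.py .5674 .0575 .083 93
```

```text
t 10.15 pos [0.5664 0.0575 0.1432] off cm [-0.12 -0.    6.02] turn [-0.    -0.003  0.004] q [ 0.38  0.35 -0.03 -0.   -1.19 -1.89] F [0.9 1.2 0. ]
```

>>> {"op": "drive_tool", "data": {
  "offset": [
    [-0.1,0,1.5],
    [0,0,1.5],
    [0,0,1],
    [0,0,0.7],
    [0,0,0.5]
  ],
  "rot": [
    [0,0,0],
    [0,0,0],
    [0,0,0],
    [0,0,0],
    [0,0,0]
  ],
  "hand": [0.55,0.55,0.55,0.55,0.55]
}}

```text
time_s: 10.65
eef_pos: [0.5688, 0.0579, 0.0938]
tool_rot: [-0.085, 3.14, -0.0]
contact_force: [0.6, -0.5, -0.2]
grip_width: 0.454
grasp_force: 0.0
```

>>> {"op": "drive_tool", "data": {
  "offset": [
    [0,0,0.4],
    [0,0,0.4],
    [0,0,0],
    [0,0,0],
    [0,0,0]
  ],
  "rot": [
    [0,0,0],
    [0,0,0],
    [0,0,0],
    [0,0,0],
    [0,0,0]
  ],
  "hand": [0.55,0.55,0.55,0.65,0.7]
}}

```text
time_s: 11.15
eef_pos: [0.569, 0.058, 0.0864]
tool_rot: [-0.083, 3.14, 0.0]
contact_force: [0.5, 0.9, -1.0]
grip_width: 0.298
grasp_force: 0.0
```

>>> {"op": "drive_tool", "data": {
  "offset": [
    [0,0,0],
    [0,0,0],
    [0,0,0],
    [0,0,0],
    [0,0,0]
  ],
  "rot": [
    [0,0,0],
    [0,0,0],
    [0,0,0],
    [0,0,0],
    [0,0,0]
  ],
  "hand": [0.75,0.8,0.85,0.9,1],
  "newtons": 50
}}

```text
time_s: 11.65
eef_pos: [0.569, 0.0579, 0.0864]
tool_rot: [-0.083, 3.14, -0.0]
contact_force: [-1.0, -0.9, 2.3]
grip_width: 0.13
grasp_force: 50.3
```

```bash
python3 to.py .5674 .0575 .083 93
```

```text
t 11.65 pos [0.569  0.0579 0.0864] off cm [ 0.16 -0.03  0.34] turn [-0.     0.     0.001] q [ 0.37  0.4  -0.12  0.   -1.06 -1.89] F [-1.  -0.9  2.3]
```

>>> {"op": "drive_tool", "data": {
  "offset": [
    [0,0,-0.2],
    [0,0,-0.4],
    [0,0,-0.6],
    [0,0,-0.8],
    [0,0,-1]
  ],
  "rot": [
    [0,0,0],
    [0,0,0],
    [0,0,0],
    [0,0,0],
    [0,0,0]
  ],
  "hand": [1,1,1,1,1]
}}

```text
time_s: 12.15
eef_pos: [0.5687, 0.058, 0.1167]
tool_rot: [0.083, -3.14, 0.0]
contact_force: [-0.5, -0.4, -2.5]
grip_width: 0.126
grasp_force: 49.6
```

>>> {"op": "drive_tool", "data": {
  "offset": [
    [0,0,-1],
    [0,0,-1],
    [0,0,-1],
    [0,0,-1],
    [0,0,-1]
  ],
  "rot": [
    [0,0,0],
    [0,0,0],
    [0,0,0],
    [0,0,0],
    [0,0,0]
  ],
  "hand": [1,1,1,1,1]
}}

```text
time_s: 12.65
eef_pos: [0.5688, 0.058, 0.167]
tool_rot: [-0.083, 3.14, 0.0]
contact_force: [-0.0, 0.5, -3.1]
grip_width: 0.129
grasp_force: 49.6
```

```bash
python3 to.py .569 .058 .246 93
```

```text
t 12.65 pos [0.5688 0.058  0.167 ] off cm [-0.02  0.   -7.9 ] turn [0. 0. 0.] q [ 0.37  0.33  0.01  0.   -1.25 -1.89] F [-0.   0.5 -3.1]
```

Force is −3.1 N, which is the tray's weight. I'll lift it the rest of the way.

>>> {"op": "drive_tool", "data": {
  "offset": [
    [0,0,-1.2],
    [0,0,-1.2],
    [0,0,-1.2],
    [0,0,-1.2],
    [0,0,-1]
  ],
  "rot": [
    [0,0,0],
    [0,0,0],
    [0,0,0],
    [0,0,0],
    [0,0,0]
  ],
  "hand": [1,1,1,1,1]
}}

```text
time_s: 13.15
eef_pos: [0.569, 0.058, 0.2254]
tool_rot: [-0.083, 3.14, 0.0]
contact_force: [0.8, -1.0, -3.5]
grip_width: 0.129
grasp_force: 49.6
```

>>> {"op": "drive_tool", "data": {
  "offset": [
    [0,0,-0.9],
    [0,0,-0.7],
    [0,0,-0.4],
    [0,0,-0.2],
    [0,0,0]
  ],
  "rot": [
    [0,0,0],
    [0,0,0],
    [0,0,0],
    [0,0,0],
    [0,0,0]
  ],
  "hand": [1,1,1,1,1]
}}

```text
time_s: 13.65
eef_pos: [0.5688, 0.058, 0.246]
tool_rot: [0.083, -3.14, -0.0]
contact_force: [-0.5, 0.1, -2.6]
grip_width: 0.125
grasp_force: 49.6
```

>>> {"op": "drive_tool", "data": {
  "offset": [
    [0,0,0],
    [0,0,0],
    [0,0,0],
    [0,0,0],
    [0,0,0]
  ],
  "rot": [
    [0,0,0],
    [0,0,0],
    [0,0,0],
    [0,0,0],
    [0,0,0]
  ],
  "hand": [1,1,1,1,1]
}}

```text
time_s: 14.15
eef_pos: [0.5688, 0.058, 0.246]
tool_rot: [0.083, -3.14, 0.0]
contact_force: [0.4, -0.7, -2.8]
grip_width: 0.129
grasp_force: 49.6
```

```bash
python3 - <<'E'
from h import *
s=ctrl.observe();print(s["contact_force"],s["torque"],s["joint_velocities"].round(3))
c,_=snap("side");w,_=snap("wrist")
a=cv2.resize(c["img"][40:300,180:480],(400,347));b=cv2.resize(w["img"][60:380,130:510],(400,337))
o=np.zeros((347,800,3),np.uint8);o[:,:400]=a;o[:337,400:]=b
cv2.imwrite("pics/f.png",o[:,:,::-1])
E
```

```text
[ 0.44886381 -0.68065267 -2.7739665 ] [-0.05138691 -0.00099714  0.01365181] [-0.    -0.002  0.001 -0.     0.    -0.002]
```

View pics/f.png

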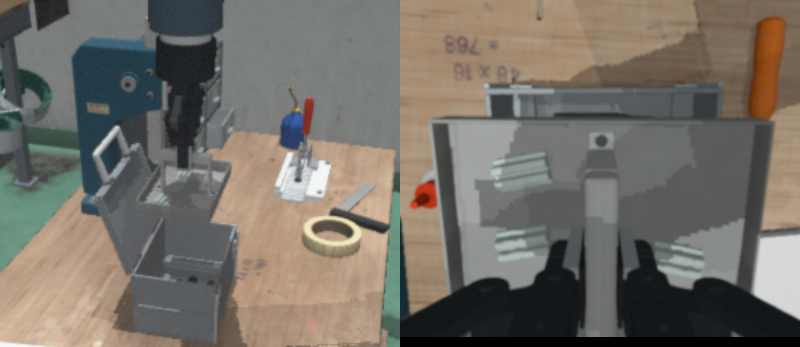

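The left half shows the lid open and the tray level, well above the box (about (185,185)). The right half shows all three pads in the tray, at (520,170), (520,243) and (680,260), with the bottle and screwdriver undisturbed. I'm handing the job in.

```bash
python3 -c "
from rig import ctrl
print(ctrl.close_job())"
```

```text
the job is handed in; nothing more can be done
None
```

The lid is open on its stop, and the arm is holding the tray level and still with its underside about 9 cm above the box rim, all three pads in it and the bottle and screwdriver untouched; the job is handed in, but no verdict came back.

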